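# Back the parts wheel up one notch

### The job

The parts feed wheel has been fed one notch too far. Nudging with a fingertip only, tip the red-balled lever outward so the ratchet pawl lifts clear and stays up, push a peg to turn the wheel back (counter-clockwise seen from above) one notch, so that the red-ringed pocket comes to the yellow pointer, then tip the lever back so that the pawl drops fully into the notch. Push gently without forcing anything, and leave the screwdriver, heat sink and marker where they lie.

Things in the scene. Friction and masses are not known exactly. Their poses are not given: they have to be found in the camera images.
- feeder: Blue stand of the parts feeder, fixed to the table: round foot of 92 mm radius with a lug. Origin at the centre of its underside, on the wheel's upright axis; z up. Its +x axis points to the pawl (away from the robot, within 30 degrees), its -x axis to the yellow pointer. Two blue cheeks that carry the pawl stand at 98 to 118 mm along +x, 27 mm wide over both, up to 66 mm above the table.
- wheel_top (a point): Centre of the aluminium wheel (85 mm radius) in the plane of its flat top, 36 mm above the table. Ten steel ratchet teeth stand 8 mm above this plane at 70 to 85 mm radius, a black hub cap of 17 mm radius stands 12 mm above it; there are five flat pockets and five pegs.
- wheel (a joint): Angle of the wheel, rad; grows as it turns backward (counter-clockwise from above). Starts within 0.08 of 0. A notch is 0.628 rad (36 degrees): the next one back has its middle at 0.628, and the pawl drops fully in within about 0.13 either side of it. Friction holds the wheel where it is left; about 1 N at a peg turns it. While the pawl is down the wheel can turn forward only.
- pawl (a joint): Angle of the pawl, rad: 0 = fully down in a notch, 1.05 = fully lifted; its nose clears the teeth above about 0.3. Its weighted lever is over-centre: balanced near 0.55, beyond that it falls by itself to fully lifted, short of it to fully down. About 0.5 N at the ball tips it. A pawl that rests on a tooth, not in a notch, reads about 0.1 to 0.3.
- pawl_pivot (a point): Centre of the pawl's level pivot pin (along the stand's y axis), 108 mm from the wheel's axis along the stand's +x, 56 mm above the table. The pawl's 6 mm wide nose reaches from it over the rim teeth.
- lever_ball (a point): Centre of the red ball (22 mm diameter) on top of the pawl's slim steel lever (7 mm thick), 54 mm from the pivot. Pawl down: 82 mm from the wheel's axis, 104 mm above the table, leaning over the wheel. Pawl lifted: about 137 mm from the axis, 102 mm above the table. Push it along the stand's +x to lift the pawl, along -x to drop it.
- pointer (a point): Tip of the yellow pointer fixed on the stand, 95 mm from the wheel's axis on the stand's -x axis, 46 mm above the table.
- red_pocket (a point): Centre of the red-ringed pocket (flat, 34 mm across, 47 mm from the wheel's axis) on the wheel's top. Starts one notch clockwise of the pointer; lies on the line from the axis to the pointer when the wheel is at 0.628.
- peg0 (a point): Centre of the top of upright steel peg 0 on the wheel: 10 mm diameter, 40 mm tall, 56 mm from the wheel's axis, top 76 mm above the table; fixed to the wheel and turns with it. At the start it stands on the line from the axis to the pointer.
- peg1 (a point): Centre of the top of upright steel peg 1 on the wheel: 10 mm diameter, 40 mm tall, 56 mm from the wheel's axis, top 76 mm above the table; fixed to the wheel and turns with it. 72 degrees counter-clockwise of peg 0.
- peg2 (a point): Centre of the top of upright steel peg 2 on the wheel: 10 mm diameter, 40 mm tall, 56 mm from the wheel's axis, top 76 mm above the table; fixed to the wheel and turns with it. 144 degrees counter-clockwise of peg 0.
- peg3 (a point): Centre of the top of upright steel peg 3 on the wheel: 10 mm diameter, 40 mm tall, 56 mm from the wheel's axis, top 76 mm above the table; fixed to the wheel and turns with it. 216 degrees counter-clockwise of peg 0.
- peg4 (a point): Centre of the top of upright steel peg 4 on the wheel: 10 mm diameter, 40 mm tall, 56 mm from the wheel's axis, top 76 mm above the table; fixed to the wheel and turns with it. 288 degrees counter-clockwise of peg 0.
- screwdriver_orange: Screwdriver with an orange handle (blade away from the robot), 224x25x24 mm, loose, lying left of the wheel; origin at the centre of the underside. To be left alone.
- heat_sink_2: Small finned aluminium heat sink, 45x45x18 mm, loose, right of the wheel; origin at the centre of the underside. To be left alone.
- marker_blue: White marker pen with a blue cap, 135x15x16 mm, loose, at the near right of the wheel; origin at the centre of the underside. To be left alone.

How it is judged:
On the way, in this order (a step that is already met when the one before it is completed fails the run):
1. the pawl is lifted past its balance point (over 0.65 rad) and the wheel has not yet been turned back (value of joint pawl above 0.65 rad and value of joint wheel between -0.25 and 0.25 rad), for 0.2 s.
2. with the pawl still up, the wheel is turned back one notch (within 0.17 rad of 0.628) (value of joint pawl above 0.65 rad and value of joint wheel between 0.458 and 0.798 rad), for 0.2 s.
At the end, for the whole second after the job is handed in: The pawl is fully down (under 0.07 rad) in the next notch back: the wheel is at rest within 0.17 rad of 0.628 (value of joint pawl below 0.07 rad and value of joint wheel between 0.458 and 0.798 rad and velocity of joint wheel between -0.05 and 0.05 rad/s and velocity of joint pawl between -0.1 and 0.1 rad/s); the robot touches nothing.
It fails at once if the screwdriver was moved more than 20 mm or lifted (distance of screwdriver_orange from where it was at the start of the episode above 0.02 m).
It fails at once if the heat sink was moved more than 20 mm or lifted (distance of heat_sink_2 from where it was at the start of the episode above 0.02 m).
It fails at once if the marker was moved more than 20 mm or lifted (distance of marker_blue from where it was at the start of the episode above 0.02 m).
It fails at once if the wheel was gripped or forced (over 40 N) (contact force between the fingers and wheel above 40 N).
It fails at once if the pawl or its lever was gripped or forced (over 40 N) (contact force between the fingers and pawl above 40 N).
It also fails if it takes over 48 s, if anything falls off the work surface, if the arm or the gripper's body presses on something with over 40 N, if the wrist force passes 120 N, or if a joint passes its speed limit or range.

### The arm

A 6-joint arm with a two-finger parallel gripper is mounted at the origin on a cart in front of the work surface, level with it; the furniture and walls round the work are solid. World frame = base frame: x ahead of the robot, y to its left, z up, the work surface at z = 0. Lengths are in m, angles in rad, forces in N, time in s.
With the tool pointing down it reaches from about 0.3 to 0.85 m from the base axis. Payload 5.4 kg.
Tool frame: the origin (TCP) lies between the finger pads; the fingertips stand 25 mm ahead of it and the grasp point (between the pads) lies 6 mm ahead of it (env.finger_overhang is the distance from the TCP to the fingertips, in m); z points along the fingers, y is the direction in which the jaws open and shut (so a half turn about z gives the same grasp; the last joint's range is limited). The gripper opens to 85 mm and grips with 20 to 120 N. Pads are 22 mm wide; open, the fingers measure 114 mm over their backs; the gripper's body (76 mm by 85 mm) begins 54 mm behind the grasp point. The pads swing forward as they close: fully open they stand 13 mm farther back than shut.
Start: joints at [-1.53, 0.158, 1.597, -0, 1.386, -0.21], TCP at [0.143, -0.557, 0.256] pointing down, gripper open.
Joint ranges: [-2.91, 2.91], [-0.94, 2.29], [0.18, 2.7], [-1.29, 4.43], [0.17, 2.64], [-3, 3]. Speed limits (rad/s): [2.57, 2.57, 3.14, 3.14, 3.14, 3.14].

### API

Orientations are given as a rotation vector (axis times angle).
In Python, from rig import env, imaging, ticket, masks_of gives the robot as it stands.
- The arm moves only by the tool servo_tool, never from a script. Its argument "motion" is a list of rows, each a list of 2 entries, a list of its own where there are three numbers: the shift along the world's x, y, z in mm, then the turn, a rotation vector about the world's x, y, z in degrees. A call has 1 to 10 rows; each row shifts and turns the commanded pose from where the row before left it; what a row does not reach is not made up. A row lasts 1/8 s, in which the tool goes at most 62.5 mm and 10.7 degrees, less where a joint would pass 70% of its speed; a pose out of reach is approached as far as the arm can. A call is refused whole if a number of a shift passes 62.5 or a number of a turn 10.7, either way. A call with a gripper value outside its range is refused whole. "grip" is the finger opening in mm, from 0 to 85.4, set as the call begins (left out, the last holds). The fingers move at their own pace and stop on an object; "newtons" is the grip in N (left out, the last holds). Time passes only in rows, so rows that do not move let the fingers close. It gives the time, the measured TCP pose, the force and the opening at its end, in the units of the state.
- env.state(): the state, without advancing time (a new reading comes with each control period).
- imaging.camera(name): name is "scene" or "top" or "wrist"; returns the picture (420x560x3 uint8, blue, green, red); there is no depth.
- imaging.get_calibration(name): a dict with "intrinsics" (3x3 intrinsics, pixels), "position" and "orientation" of the camera in the world; the wrist camera has in their place "T_tool_cam" (4x4, takes a point from camera to tool coordinates, whose origin is the TCP and whose axes are the flange's). Camera axes: x right, y down, z forward; pixel columns grow to the right and rows downward; lengths in m; the calibration is good to about 2 mm. A picture is of the moment at which its call begins: read the wrist's pose just before it. get_calibration takes no time and is no camera call.
- ticket.close_job(): hands the job in, once; it reports no verdict.
Trained networks look in the newest picture that a camera, given by its name, has taken for a name from the list of things; names that differ only in an ending like _2 or _b are one class to them, and where a whole thing is asked for, a point or a joint stands for the part that bears it (a point fixed in the world has none). Each returns a list of dicts, best first, with "p" (0 to 1); they miss things now and then, are a little off and sometimes report something else, mostly with a low value. They report only what shows in the picture. A call takes as long as a camera call.
- masks_of(thing, camera): "pixels" (420x560 bool, what is visible of it) and "pixel" ([column, row] in pixels, amid what is visible of it).
The state is a dict: "time": time; "joints": joint angles; "dq": joint speeds; "joint_efforts": joint torques, N m; "tool_pos": TCP position; "tool_rot": TCP orientation; "force": force on the tool from outside, world axes, zero at the start; "ft_torque": the same for the moment, N m; "grip_width": finger opening in m.
Only numpy, scipy, OpenCV 4.12 (cv2) and the standard library are available. Lean on these libraries where they do the work, as an engineer would, in place of code of your own. Each camera call takes 0.05 s, during which the arm holds its last target.

## Working session

There is one attempt and no reset: what is moved stays moved. The work goes in short steps, Python scripts to look and compute and a tool call to move; the robot and the scene stay as the last step left them, time stands still between calls to the robot, and variables do not carry over. Pictures are saved under pics/ and viewed, and the job is handed in when it is done.

Besides the shell and the picture viewer there is one more tool, called by a JSON object that holds its "op" and its "data". servo_tool: Moves the arm, as the interface text tells. Its arguments: {"type":"object","properties":{"motion":{"type":"array"},"grip":{"type":"number"},"newtons":{"type":"number"}},"required":["motion"]}

```bash
mkdir -p pics; ls
python3 - <<'E'
from rig import env, imaging
import cv2
s=env.state(); print(s['time'],s['tool_pos'],s['tool_rot'],s['grip_width'],env.finger_overhang)
for c in ['scene','top']:
    im=imaging.camera(c); cv2.imwrite(f'pics/{c}0.png',im)
    k=imaging.get_calibration(c); print(c,k)
print(imaging.get_calibration('wrist'))
E
```

```text
pics
0.0 [ 0.14266442 -0.55644108  0.25529752] [-3.11502230e+00 -3.92712013e-01 -2.50009516e-04] 0.08547975398255639 0.025
scene {'intrinsics': array([[447.31217549,   0.        , 277.30925776],
       [  0.        , 447.31217549, 215.86985953],
       [  0.        ,   0.        ,   1.        ]]), 'position': array([0.17862693, 0.46399588, 0.79517194]), 'orientation': array([-0.72931062,  2.69531026, -0.97228777])}
top {'intrinsics': array([[410.52792886,   0.        , 277.24639302],
       [  0.        , 410.52792886, 204.84031153],
       [  0.        ,   0.        ,   1.        ]]), 'position': array([ 0.31086575, -0.05376957,  0.91854488]), 'orientation': array([-2.10323621,  2.11959016, -0.15584324])}
{'intrinsics': array([[339.75317124,   0.        , 283.10775127],
       [  0.        , 339.75317124, 212.75469213],
       [  0.        ,   0.        ,   1.        ]]), 'T_tool_cam': array([[-5.37910765e-05, -9.49607917e-01, -3.13440266e-01,
         8.06983064e-02],
       [ 9.99999989e-01, -9.53733052e-05,  1.17330713e-04,
        -5.78818625e-04],
       [-1.41312008e-04, -3.13440257e-01,  9.49607912e-01,
        -1.16677361e-01],
       [ 0.00000000e+00,  0.00000000e+00,  0.00000000e+00,
         1.00000000e+00]])}
```

View pics/scene0.png

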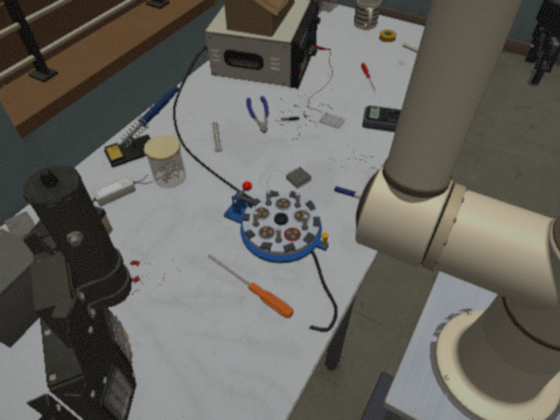

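View pics/top0.png

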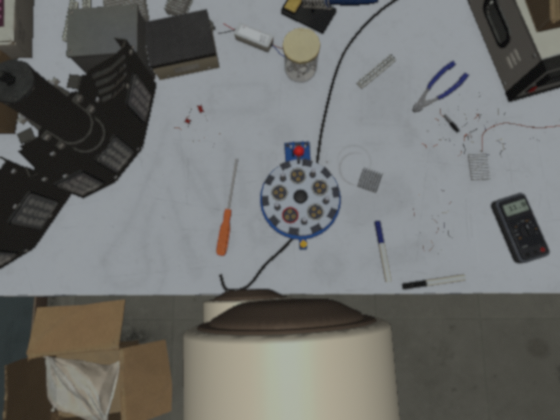

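The top view shows the feeder in the open. The hub is near (301,197), the ball near (299,152), the pointer near (303,243), and the red pocket at (290,214), to the left of the pointer.

```bash
cat > h.py <<'E'
from rig import env, imaging, ticket, masks_of
import numpy as np, cv2
from scipy.spatial.transform import Rotation as R
def cam(c):
    k=imaging.get_calibration(c)
    if 'T_tool_cam' in k:
        s=env.state(); T=np.eye(4); T[:3,:3]=R.from_rotvec(s['tool_rot']).as_matrix(); T[:3,3]=s['tool_pos']
        T=T@k['T_tool_cam']; return k['intrinsics'],T[:3,3],T[:3,:3]
    return k['intrinsics'],np.array(k['position']),R.from_rotvec(k['orientation']).as_matrix()
def topl(c,px,z):
    K,p,M=cam(c); d=M@np.linalg.inv(K)@np.array([px[0],px[1],1.]); return p+d*(z-p[2])/d[2]
def proj(c,X):
    K,p,M=cam(c); q=K@(M.T@(np.asarray(X)-p)); return q[:2]/q[2]
E
python3 - <<'E'
from h import *
Z={'lever_ball':.104,'pointer':.046,'red_pocket':.036,'wheel_top':.04,'peg0':.076,'peg1':.076,'screwdriver_orange':.012,'heat_sink_2':.015,'marker_blue':.01,'feeder':0.03,'pawl':.06}
for c in ['top','scene']:
    im=imaging.camera(c)
    for n in Z:
        for r in masks_of(n,c)[:2]:
            print(c,n,round(r['p'],2),np.round(r['pixel'],1),r['pixels'].sum(),np.round(topl(c,r['pixel'],Z[n])*1000,1))
im=cv2.imread('pics/top0.png'); cv2.imwrite('pics/topz.png',cv2.resize(im[125:265,220:400],None,fx=4.2,fy=4.2,interpolation=cv2.INTER_CUBIC))
im=cv2.imread('pics/scene0.png'); cv2.imwrite('pics/scz.png',cv2.resize(im[160:280,200:360],None,fx=4.8,fy=4.8,interpolation=cv2.INTER_CUBIC))
print(env.state()['time'])
E
```

```text
top lever_ball 0.69 [301.8 196.6] 4557 [476.3 -76.4 104. ]
top pointer 0.69 [300.1 194.9] 5739 [491.9 -74.4  46. ]
top red_pocket 0.28 [297.9 199.2] 5729 [484.4 -69.7  36. ]
top wheel_top 0.87 [300.  197.7] 4610 [486.9 -74.2  40. ]
top peg0 0.95 [299.5 198.5] 4556 [478.  -72.3  76. ]
top peg1 0.95 [299.5 198.5] 4556 [478.  -72.3  76. ]
top screwdriver_orange 0.83 [226.4 226.8] 627 [428.1  90.3  12. ]
top heat_sink_2 0.71 [370.7 179.1] 383 [ 532.7 -234.1   15. ]
top marker_blue 0.9 [382.2 245.3] 467 [ 384.4 -253.3   10. ]
top feeder 0.9 [298.8 194.7] 5645 [495.7 -71.9  30. ]
top feeder 0.25 [297.2 196.7] 4615 [491.2 -68.3  30. ]
scene lever_ball 0.76 [241.7 192. ] 131 [572.  -48.6 104. ]
scene lever_ball 0.63 [280.9 223.7] 3978 [457.6 -16.  104. ]
scene pointer 0.9 [276.7 224.8] 5359 [487.3 -49.1  46. ]
scene red_pocket 0.72 [283.  221.4] 3982 [484.4 -71.1  36. ]
scene wheel_top 0.58 [280.2 220.9] 3933 [488.7 -66.4  40. ]
scene peg0 0.69 [277.  221.7] 3860 [478.6 -36.   76. ]
scene peg0 0.68 [346.3 193.2] 157 [ 388.4 -180.8   76. ]
scene peg1 0.69 [277.  221.7] 3860 [478.6 -36.   76. ]
scene peg1 0.68 [346.3 193.2] 157 [ 388.4 -180.8   76. ]
scene screwdriver_orange 0.77 [269.1 301.5] 643 [416.4 101.4  12. ]
scene screwdriver_orange 0.31 [244.4 189.2] 213 [ 623.8 -127.8   12. ]
scene heat_sink_2 0.55 [298.4 178.7] 339 [ 527.3 -220.8   15. ]
scene heat_sink_2 0.4 [269.7 297.6] 634 [418.9  94.8  15. ]
scene marker_blue 0.55 [344.9 189.6] 182 [ 415.5 -249.    10. ]
scene feeder 0.62 [278.5 222.3] 5452 [494.1 -68.1  30. ]
scene pawl 0.61 [242.1 192.3] 222 [595.8 -80.9  60. ]
1.3
```

View pics/topz.png

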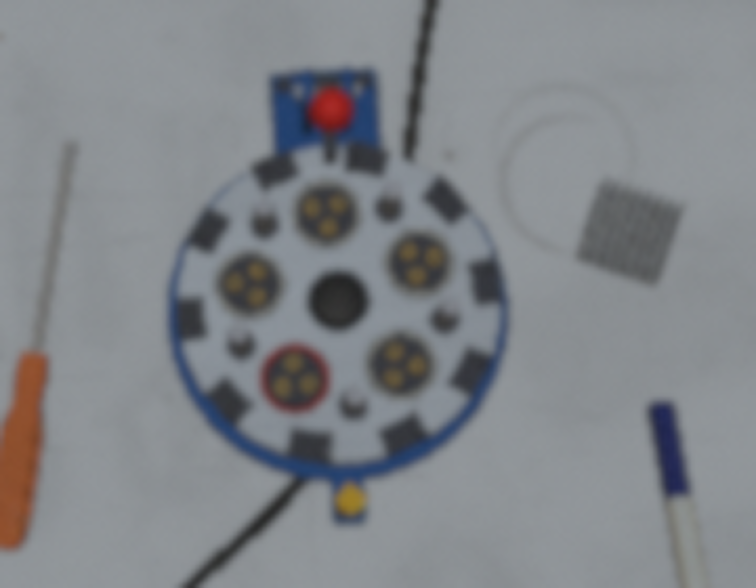

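View pics/scz.png

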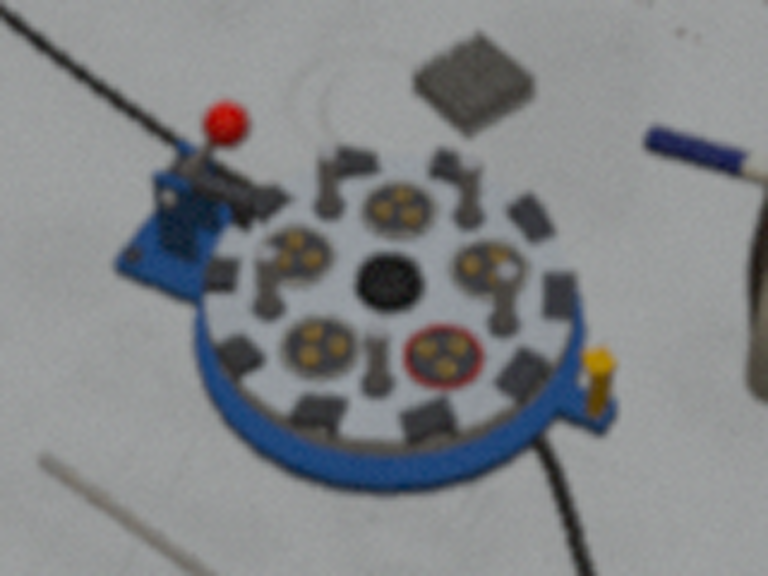

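Run:
```python
from h import *
def T(x,y): return (220+(x+.5)/4.2-.5,125+(y+.5)/4.2-.5)
def S(x,y): return (200+(x+.5)/4.8-.5,160+(y+.5)/4.8-.5)
t={'ball':(331,108,.104),'hub':(338,299,.048),'ptr':(350,497,.046),'red':(295,377,.036),'p0':(354,402,.074),'p4':(446,316,.074),'p1':(241,343,.074),'p2':(264,217,.074),'p3':(389,205,.074)}
s={'ball':(226,123,.104),'hub':(390,282,.046),'ptr':(599,362,.046),'red':(444,356,.036),'p0':(508,270,.076),'p1':(376,342,.076),'p2':(266,254,.076),'p3':(329,154,.076),'p4':(470,162,.076)}
for d,f,c in((t,T,'top'),(s,S,'scene')):
    P={k:topl(c,f(*v[:2]),v[2]) for k,v in d.items()}
    for k,v in P.items(): print(c,k,np.round(v*1000,1))
    a=P['ball']-P['ptr'];b=P['ball']-P['hub'];e=P['hub']-P['ptr']
    print(np.degrees([np.arctan2(q[1],q[0]) for q in (a,b,e)]),np.linalg.norm(a[:2]),np.linalg.norm(b[:2]),np.linalg.norm(e[:2]))
    m=np.mean([P['p%d'%i] for i in range(5)],0); print('pegmean',m)
    w=P['p0']-m; print('peg0 ang',np.degrees(np.arctan2(w[1],w[0])))
```

```text
top ball [573.8 -71.  104. ]
top hub [489.5 -74.3  48. ]
top ptr [387.7 -78.9  46. ]
top red [451.  -51.8  36. ]
top p0 [432.1 -80.8  74. ]
top p4 [ 474.9 -127.2   74. ]
top p1 [462.3 -25.1  74. ]
top p2 [526.8 -37.1  74. ]
top p3 [ 532.2 -100.1   74. ]
[2.44920316 2.27699742 2.59200259] 0.18625321624970886 0.08443340801686351 0.10182050582887407
pegmean [ 0.48565956 -0.07406259  0.074     ]
peg0 ang -172.78877147170135
scene ball [573.6 -70.4 104. ]
scene hub [488.6 -69.1  46. ]
scene ptr [386.6 -75.7  46. ]
scene red [450.5 -51.4  36. ]
scene p0 [435.1 -79.4  76. ]
scene p1 [464.8 -16.3  76. ]
scene p2 [531.3 -34.2  76. ]
scene p3 [538.3 -99.2  76. ]
scene p4 [ 480.2 -127.1   76. ]
[ 1.63147947 -0.90003152  3.73743991] 0.18706289528557238 0.0850223512541728 0.10219254220962043
pegmean [ 0.48993246 -0.07122993  0.076     ]
peg0 ang -171.5528835508161
```

{"op": "servo_tool", "data": {"motion": [[[20, 20, 0], [0, 0, -1.2]], [[38, 46, 0], [0, 0, -1.2]], [[40, 50, 0], [0, 0, -1.2]], [[40, 50, 0], [0, 0, -1.2]], [[40, 50, 0], [0, 0, -1.2]], [[40, 50, 0], [0, 0, -1.2]], [[40, 50, 0], [0, 0, -1.2]], [[40, 50, 0], [0, 0, -1.2]], [[40, 50, 0], [0, 0, -1.2]], [[30, 40, 0], [0, 0, -1.2]]], "grip": 0}}

```text
time: 2.55
tool_pos: [0.5052, -0.1072, 0.2565]
tool_rot: [3.141, 0.066, 0.001]
force: [0.3, -0.6, 1.7]
grip_width: 0.0002
```

{"op": "servo_tool", "data": {"motion": [[[-6, 20, -20], [0, 0, 0]], [[0, 7, -20], [0, 0, 0]], [[0, 0, 0], [0, 0, 0]]]}}

```text
time: 2.92
tool_pos: [0.4969, -0.0814, 0.2148]
tool_rot: [-3.139, -0.067, 0.005]
force: [-0.4, -0.2, -0.0]
grip_width: 0.0001
```

Run:
```python
from h import *
s=env.state(); print(s['time'],s['tool_pos'],s['tool_rot'],s['force'])
for c in ['wrist','top','scene']: cv2.imwrite(f'pics/{c}1.png',imaging.camera(c))
C=np.array([.4895,-.073,0]);a=np.radians(2.4);u=np.array([np.cos(a),np.sin(a),0])
for n,X in (('ball',C+.082*u+[0,0,.104]),('hub',C+[0,0,.048]),('tip',s['tool_pos']-[0,0,.025])): print(n,[np.round(proj(c,X),0) for c in ('wrist','top','scene')])
```

```text
2.925 [ 0.49693389 -0.08144782  0.21477856] [-3.13947557 -0.06663664  0.00516344] [-3.77097081e-01 -1.50021858e-01 -1.27555072e-04]
ball [array([268., 113.]), array([298., 151.]), array([247., 186.])]
hub [array([272., 207.]), array([299., 196.]), array([281., 216.])]
tip [array([281., 281.]), array([306., 176.]), array([280., 165.])]
```

View pics/wrist1.png

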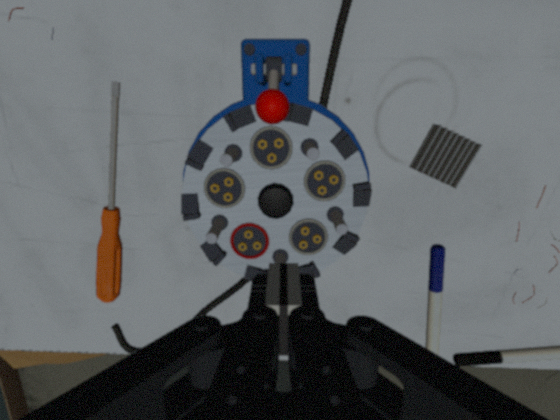

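View pics/scene1.png

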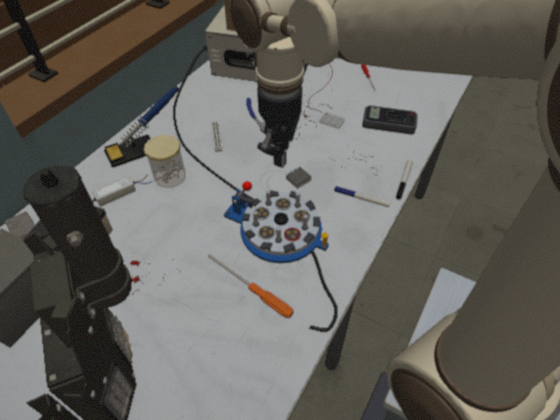

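{"op": "servo_tool", "data": {"motion": [[[8, 3, -25], [0, 0, 0]], [[8, 3, -30], [0, 0, 0]], [[8, 3, -25], [0, 0, 0]], [[8, 0, -15], [0, 0, 0]], [[0, 0, 0], [0, 0, 0]]]}}

```text
time: 3.7
tool_pos: [0.5301, -0.0739, 0.1212]
tool_rot: [-3.141, -0.064, 0.001]
force: [0.4, 0.3, 1.3]
grip_width: 0.0002
```

Run:
```python
from h import *
s=env.state(); print(s['time'],s['tool_pos'],s['tool_rot'],s['force'])
w=imaging.camera('wrist'); cv2.imwrite(f'pics/wrist2.png',w)
for c in ['top','scene']: 
    im=imaging.camera(c)
    b=(180,60) if c=='top' else (200,120)
    cv2.imwrite(f'pics/{c}2.png',cv2.resize(im[b[1]:b[1]+150,b[0]:b[0]+190],None,fx=4,fy=4,interpolation=cv2.INTER_CUBIC))
```

```text
3.7 [ 0.53005615 -0.07386951  0.1211592 ] [-3.14069588e+00 -6.40379565e-02  1.21532209e-03] [0.38441428 0.32874269 1.27595124]
```

View pics/wrist2.png

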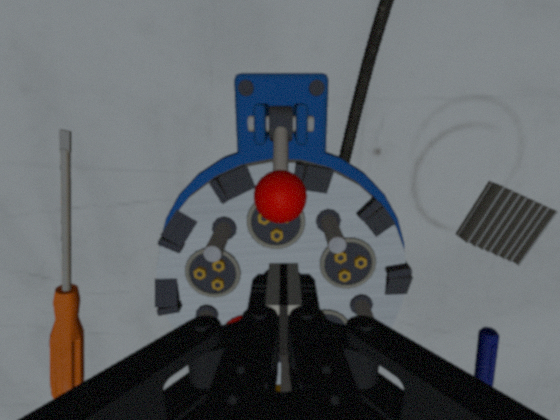

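View pics/scene2.png

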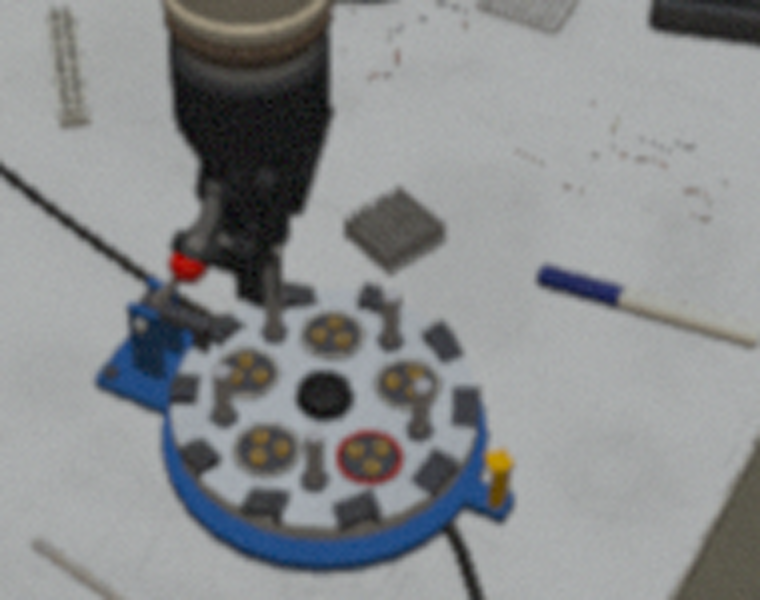

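{"op": "servo_tool", "data": {"motion": [[[5, 1, -6], [0, 0, 0]], [[5, 0, 0], [0, 0, 0]], [[5, 0, 0], [0, 0, 0]], [[4, 0, 0], [0, 0, 0]], [[4, 0, 0], [0, 0, 0]], [[4, 0, 0], [0, 0, 0]], [[4, 0, 0], [0, 0, 0]]]}}

```text
time: 4.72
tool_pos: [0.5612, -0.0724, 0.1153]
tool_rot: [-3.141, -0.065, 0.0]
force: [0.1, -0.3, 1.1]
grip_width: -0.0002
```

Run:
```python
from h import *
s=env.state(); print(s['time'],s['tool_pos'],s['tool_rot'],s['force'])
w=imaging.camera('wrist'); cv2.imwrite(f'pics/wrist3.png',w)
```

```text
4.725 [ 0.561224   -0.07235524  0.11528589] [-3.14088459e+00 -6.49298728e-02  4.75354226e-05] [ 0.11366577 -0.33077275  1.05104533]
```

View pics/wrist3.png

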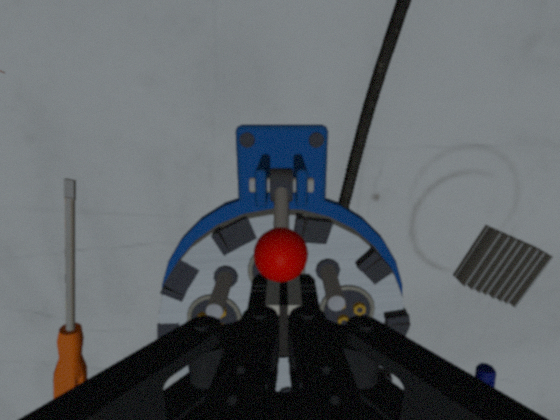

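{"op": "servo_tool", "data": {"motion": [[[4, 0, 0], [0, 0, 0]], [[4, 0, 0], [0, 0, 0]], [[4, 0, 0], [0, 0, 0]], [[4, 0, 0], [0, 0, 0]], [[4, 0, 0], [0, 0, 0]], [[0, 0, 0], [0, 0, 0]]]}}

```text
time: 5.52
tool_pos: [0.5813, -0.0724, 0.1153]
tool_rot: [3.141, 0.065, 0.0]
force: [-0.7, -0.4, -1.3]
grip_width: 0.0003
```

Run:
```python
from h import *
s=env.state(); print(s['time'],s['tool_pos'],s['tool_rot'],s['force'])
w=imaging.camera('wrist'); cv2.imwrite(f'pics/wrist4.png',w)
im=imaging.camera('scene'); b=(200,120)
cv2.imwrite(f'pics/scene4.png',cv2.resize(im[b[1]:b[1]+150,b[0]:b[0]+190],None,fx=4,fy=4,interpolation=cv2.INTER_CUBIC))
```

```text
5.525 [ 0.58128573 -0.07240234  0.11532626] [3.14086693e+00 6.50612200e-02 3.46936676e-04] [-0.72447152 -0.43754444 -1.25677761]
```

View pics/wrist4.png

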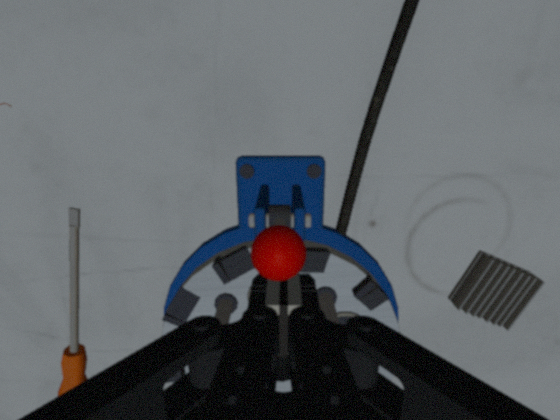

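View pics/scene4.png

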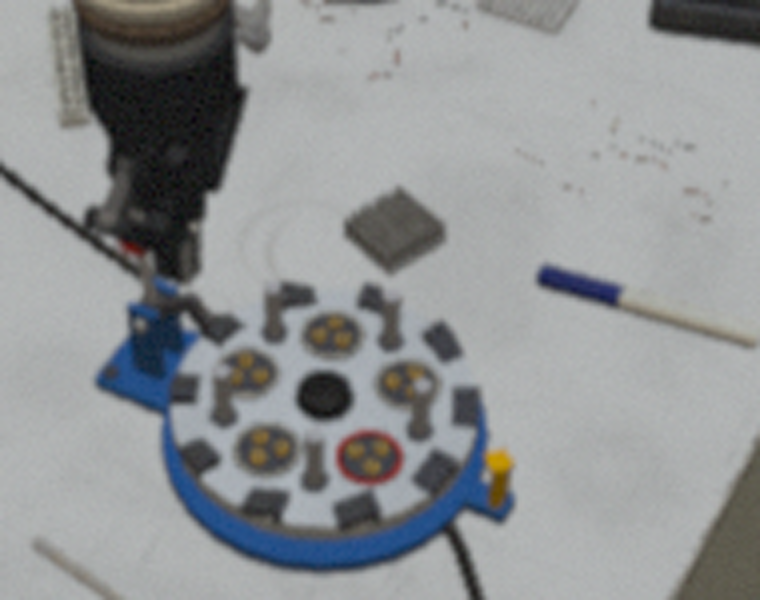

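{"op": "servo_tool", "data": {"motion": [[[3, 0, 0], [0, 0, 0]], [[3, 0, 0], [0, 0, 0]], [[3, 0, 0], [0, 0, 0]], [[2, 0, 0], [0, 0, 0]], [[0, 0, 0], [0, 0, 0]], [[0, 0, 0], [0, 0, 0]], [[0, 0, 0], [0, 0, 0]]]}}

```text
time: 6.5
tool_pos: [0.5919, -0.0723, 0.1153]
tool_rot: [-3.141, -0.065, 0.0]
force: [-1.6, -0.2, -0.2]
grip_width: -0.0002
```

Run:
```python
from h import *
s=env.state(); print(s['time'],s['tool_pos'],s['tool_rot'],s['force'])
w=imaging.camera('wrist'); cv2.imwrite(f'pics/wrist5.png',w)
im=imaging.camera('scene'); b=(200,120)
cv2.imwrite(f'pics/scene5.png',cv2.resize(im[b[1]:b[1]+150,b[0]:b[0]+190],None,fx=4,fy=4,interpolation=cv2.INTER_CUBIC))
```

```text
6.5 [ 0.59189511 -0.07234     0.11527105] [-3.14086839e+00 -6.49477068e-02  1.76037691e-04] [-1.57967354 -0.16684717 -0.18873129]
```

View pics/wrist5.png

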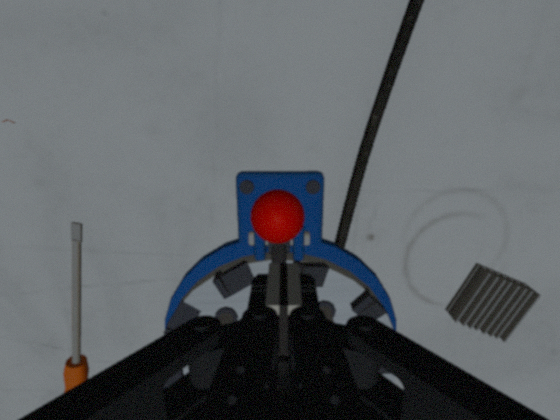

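View pics/scene5.png

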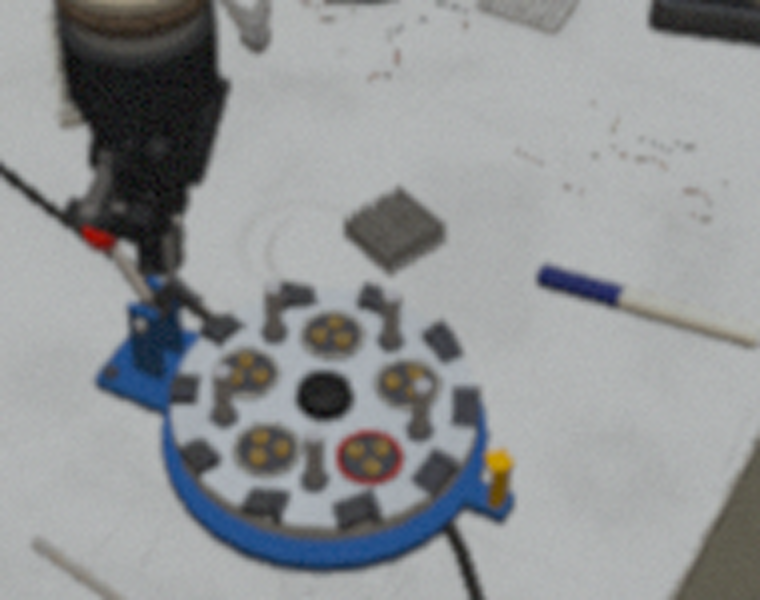

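{"op": "servo_tool", "data": {"motion": [[[-15, 0, 0], [0, 0, 0]], [[-20, 0, 15], [0, 0, 0]], [[-25, 4, 25], [0, 0, 0]], [[-30, 5, 15], [0, 0, 0]], [[-30, 5, 0], [0, 0, 0]], [[-22, 5, 0], [0, 0, 0]], [[-10, 0, -10], [0, 0, 0]], [[0, 0, 0], [0, 0, 0]]]}}

```text
time: 7.6
tool_pos: [0.4392, -0.0532, 0.1592]
tool_rot: [-3.14, -0.064, 0.002]
force: [0.2, 0.1, -1.2]
grip_width: -0.0002
```

Run:
```python
from h import *
s=env.state(); print(s['time'],s['tool_pos'],s['tool_rot'],s['force'])
w=imaging.camera('wrist'); cv2.imwrite(f'pics/wrist6.png',w)
im=imaging.camera('scene'); b=(200,120)
cv2.imwrite(f'pics/scene6.png',cv2.resize(im[b[1]:b[1]+150,b[0]:b[0]+190],None,fx=4,fy=4,interpolation=cv2.INTER_CUBIC))
```

```text
7.6 [ 0.43920522 -0.05322594  0.15923214] [-3.14025298e+00 -6.43678210e-02  2.48135477e-03] [ 0.17501692  0.07889493 -1.20515496]
```

View pics/wrist6.png

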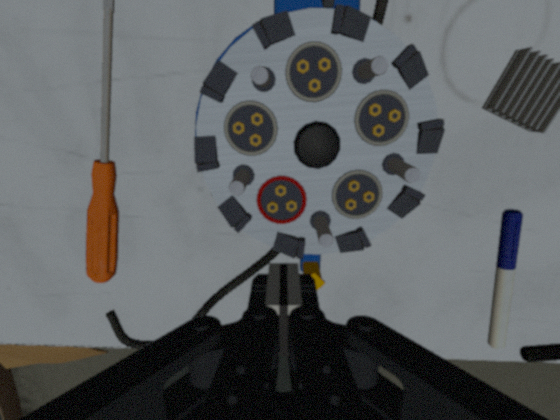

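View pics/scene6.png

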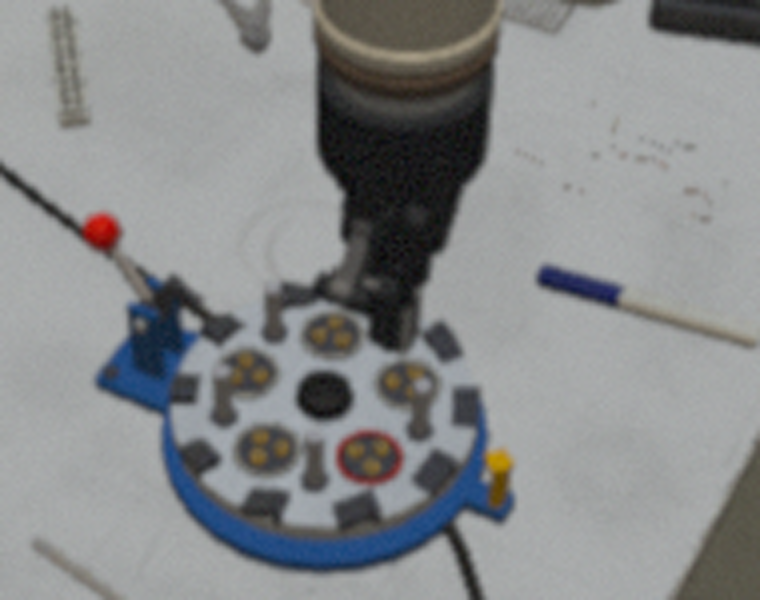

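Run:
```python
from h import *
P={'hub':(317,144,.048),'p0':(326,240,.076),'p4':(237,189,.076),'p1':(411,175,.076),'p3':(378,65,.076),'p2':(262,73,.076),'ptr':(316,281,.046),'red':(282,200,.036),'tip':(284,281,.134)}
for k,v in P.items(): print(k,np.round(topl('wrist',v[:2],v[2])*1000,1))
```

```text
hub [494.5 -73.3  48. ]
p0 [437.5 -80.6  76. ]
p4 [468.7 -23.8  76. ]
p1 [ 481.7 -128.2   76. ]
p3 [ 541.4 -100.6   76. ]
p2 [534.8 -37.5  76. ]
ptr [390.8 -80.3  46. ]
red [451.4 -51.7  36. ]
tip [439.8 -53.4 134. ]
```

{"op": "servo_tool", "data": {"motion": [[[2, 0, -20], [0, 0, 0]], [[0, 0, -20], [0, 0, 0]], [[0, 0, -18], [0, 0, 0]], [[0, 0, -12], [0, 0, 0]], [[0, 0, -7], [0, 0, 0]], [[0, -2, 0], [0, 0, 0]], [[0, 0, 0], [0, 0, 0]]]}}

```text
time: 8.57
tool_pos: [0.4426, -0.0557, 0.0839]
tool_rot: [3.14, 0.065, 0.002]
force: [0.3, -0.1, -0.7]
grip_width: 0.0001
```

Run:
```python
from h import *
s=env.state(); print(s['time'],s['tool_pos'],s['tool_rot'],s['force'])
w=imaging.camera('wrist'); cv2.imwrite(f'pics/wrist7.png',w)
im=imaging.camera('scene'); b=(200,120)
cv2.imwrite(f'pics/scene7.png',cv2.resize(im[b[1]:b[1]+150,b[0]:b[0]+190],None,fx=4,fy=4,interpolation=cv2.INTER_CUBIC))
```

```text
8.575 [ 0.44258598 -0.0557402   0.08393537] [3.14037130e+00 6.46355184e-02 1.92076409e-03] [ 0.3124171  -0.08354947 -0.68800097]
```

View pics/wrist7.png

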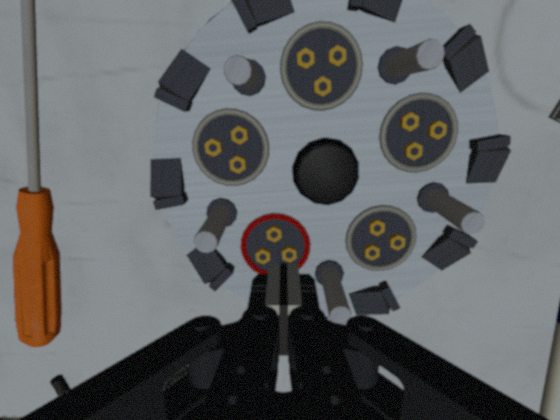

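View pics/scene7.png

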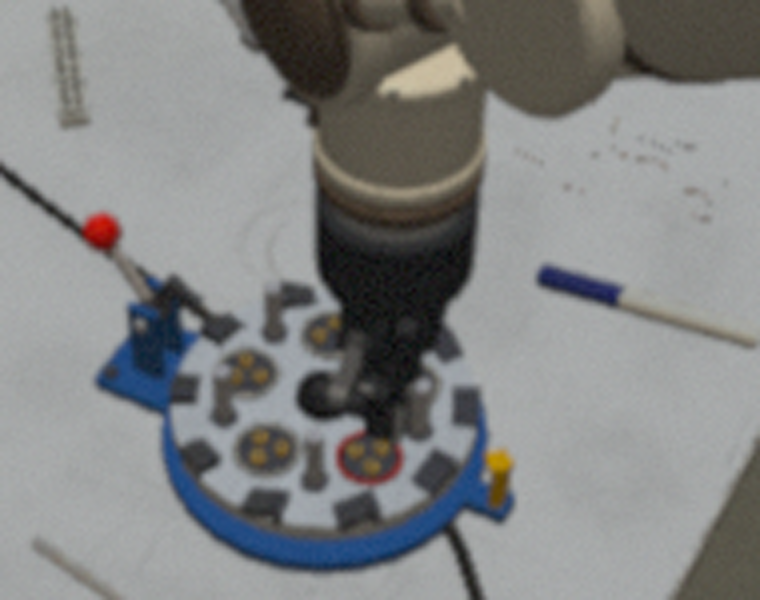

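{"op": "servo_tool", "data": {"motion": [[[0, -3, 0], [0, 0, 0]], [[0, -3, 0], [0, 0, 0]], [[0, -3, 0], [0, 0, 0]], [[0, -3, 0], [0, 0, 0]], [[0, -3, 0], [0, 0, 0]], [[0, -3, 0], [0, 0, 0]], [[0, -2, 0], [0, 0, 0]], [[0, 0, 0], [0, 0, 0]]]}}

```text
time: 9.68
tool_pos: [0.4418, -0.0756, 0.0832]
tool_rot: [3.141, 0.065, -0.001]
force: [-0.5, 0.6, 0.3]
grip_width: 0.0
```

Run:
```python
from h import *
s=env.state(); print(s['time'],s['tool_pos'],s['tool_rot'],s['force'])
w=imaging.camera('wrist'); cv2.imwrite(f'pics/wrist8.png',w)
```

```text
9.675 [ 0.44177303 -0.07562278  0.08321862] [ 3.14063255e+00  6.48567143e-02 -9.31842045e-04] [-0.49836316  0.63902763  0.3192272 ]
```

View pics/wrist8.png

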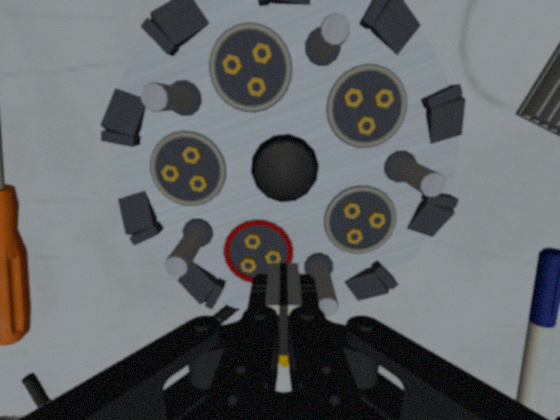

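```bash
cat >> h.py <<'E'
def wheel(pk,pg,yaw=2.7,c='wrist'):
    # pk: pockets px CCW from red (world), pg: dict i->peg top px
    from scipy.optimize import least_squares
    obs=[];mod=[]
    for i,p in enumerate(pk):
        if p is None: continue
        obs.append(topl(c,p,.036)[:2]); mod.append((.047,144+72*i))
    for i,p in pg.items():
        obs.append(topl(c,p,.076)[:2]); mod.append((.056,180+72*i))
    obs=np.array(obs)
    def f(q):
        a=np.array([np.radians(m[1]+yaw)+q[2] for m in mod]); r=np.array([m[0] for m in mod])*q[3]
        return (np.c_[q[0]+r*np.cos(a),q[1]+r*np.sin(a)]-obs).ravel()
    s=least_squares(f,[.49,-.073,.3,1]); print('center',np.round(s.x[:2]*1000,1),'wheel',round(s.x[2],3),'scale',round(s.x[3],3),'rms mm',np.sqrt(np.mean(s.fun**2))*1000)
E
python3 - <<'E'
from h import *
wheel([(258,250),(360,219),(367,105),(250,66),(188,168)],{1:(432,183),2:(335,28),3:(154,97),4:(178,264)})
P=[topl('wrist',(x,y),.036) for x,y in [(258,250),(285,167)]]
E
```

```text
center [492.1 -73.7] wheel 0.325 scale 0.989 rms mm 0.5148020212196599
```

{"op": "servo_tool", "data": {"motion": [[[0, -3, 0], [0, 0, 0]], [[0, -3, 0], [0, 0, 0]], [[0, -3, 0], [0, 0, 0]], [[0, -2, 0], [0, 0, 0]], [[0, -2, 0], [0, 0, 0]], [[0, 0, 0], [0, 0, 0]]]}}

```text
time: 10.48
tool_pos: [0.4419, -0.0887, 0.0833]
tool_rot: [3.141, 0.065, -0.001]
force: [0.6, 0.9, -0.6]
grip_width: 0.0002
```

Run:
```python
from h import *
s=env.state(); print(s['time'],s['tool_pos'],s['tool_rot'],s['force'])
w=imaging.camera('wrist'); cv2.imwrite(f'pics/wrist9.png',w)
im=imaging.camera('scene'); b=(200,120)
cv2.imwrite(f'pics/scene9.png',cv2.resize(im[b[1]:b[1]+150,b[0]:b[0]+190],None,fx=4,fy=4,interpolation=cv2.INTER_CUBIC))
```

```text
10.475 [ 0.44185245 -0.08866942  0.08329587] [ 3.14053134e+00  6.49001206e-02 -6.01141135e-04] [ 0.58754053  0.91461909 -0.63291263]
```

View pics/wrist9.png

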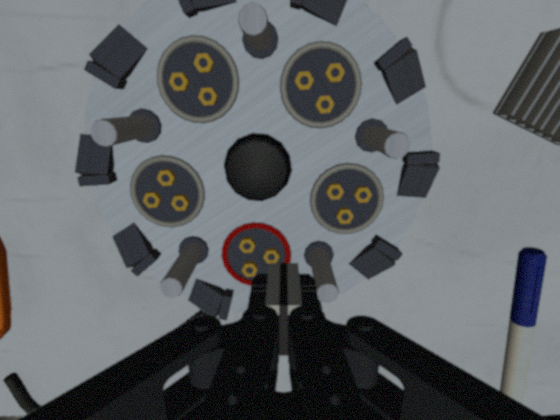

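View pics/scene9.png

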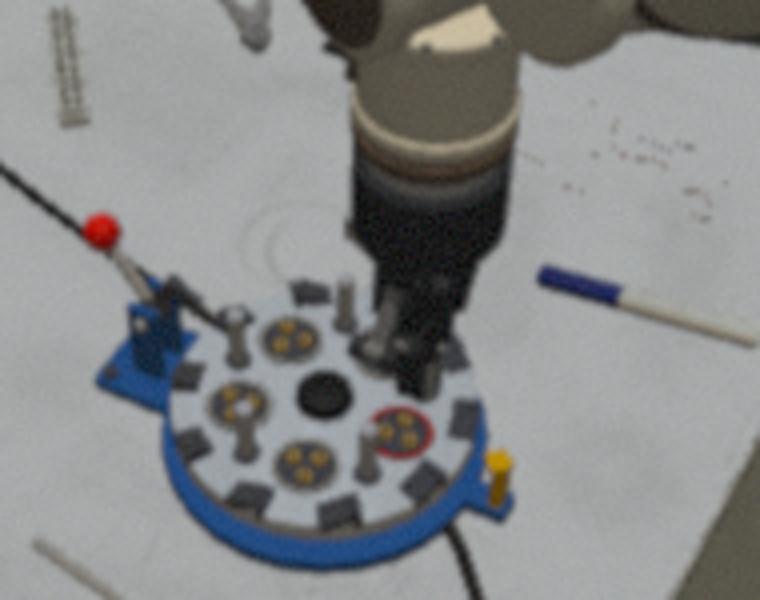

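Run:
```python
from h import *
wheel([(256,253),(346,198),(321,84),(198,79),(167,190)],{1:(397,146),2:(253,17),3:(104,132),4:(174,284)})
```

```text
center [492.  -73.9] wheel 0.579 scale 0.987 rms mm 0.5702683147840472
```

{"op": "servo_tool", "data": {"motion": [[[0, -1, 0], [0, 0, 0]], [[0, -1, 0], [0, 0, 0]], [[0, 0, 0], [0, 0, 0]], [[0, 0, 0], [0, 0, 0]], [[0, 6, 0], [0, 0, 0]], [[0, 8, 0], [0, 0, 0]], [[0, 0, 20], [0, 0, 0]], [[0, 0, 35], [0, 0, 0]], [[0, 0, 35], [0, 0, 0]], [[0, 0, 10], [0, 0, 0]]]}}

```text
time: 11.82
tool_pos: [0.4431, -0.0766, 0.1855]
tool_rot: [3.139, 0.066, 0.006]
force: [0.1, 0.2, -0.6]
grip_width: 0.0002
```

Run:
```python
from h import *
s=env.state(); print(s['time'],s['tool_pos'],s['tool_rot'],s['force'])
w=imaging.camera('wrist'); cv2.imwrite(f'pics/wrist10.png',w)
im=imaging.camera('scene'); b=(200,120)
cv2.imwrite(f'pics/scene10.png',cv2.resize(im[b[1]:b[1]+150,b[0]:b[0]+190],None,fx=4,fy=4,interpolation=cv2.INTER_CUBIC))
```

```text
11.825 [ 0.44310561 -0.07660871  0.18547173] [3.13876214 0.06557344 0.00575115] [ 0.14155594  0.18048502 -0.62285999]
```

View pics/wrist10.png

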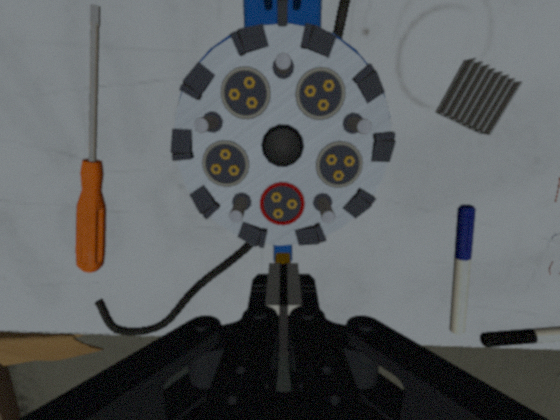

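View pics/scene10.png

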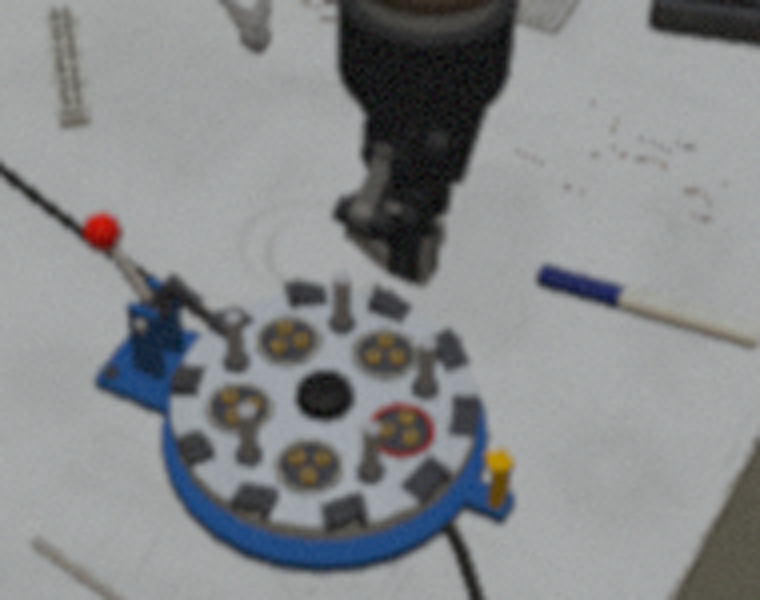

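The red pocket (282,204) lies on the line from the hub (282,146) to the pointer (283,258), and the two far teeth straddle the pawl nose. The wheel is back one notch, so next I move over the lever to its outer side.

{"op": "servo_tool", "data": {"motion": [[[20, 0, 0], [0, 0, 0]], [[30, 1, 0], [0, 0, 0]], [[35, 2, 0], [0, 0, 0]], [[35, 2, 0], [0, 0, 0]], [[35, 2, 0], [0, 0, 0]], [[35, 2, 0], [0, 0, 0]], [[25, 1, 0], [0, 0, 0]], [[12, 0, 0], [0, 0, 0]], [[0, 0, 0], [0, 0, 0]]]}}

```text
time: 13.05
tool_pos: [0.6683, -0.066, 0.1805]
tool_rot: [-3.14, -0.065, 0.006]
force: [-0.1, -0.6, 0.3]
grip_width: 0.0001
```

Run:
```python
from h import *
s=env.state(); print(s['time'],s['tool_pos'],s['tool_rot'],s['force'])
for c,b in (('scene',(180,100)),('top',(220,80))):
    im=imaging.camera(c)
    cv2.imwrite(f'pics/{c}11.png',cv2.resize(im[b[1]:b[1]+150,b[0]:b[0]+190],None,fx=4,fy=4,interpolation=cv2.INTER_CUBIC))
```

```text
13.05 [ 0.66832213 -0.06598794  0.18050801] [-3.1398992  -0.06537336  0.00576245] [-0.1495636  -0.56502703  0.34985881]
```

View pics/scene11.png

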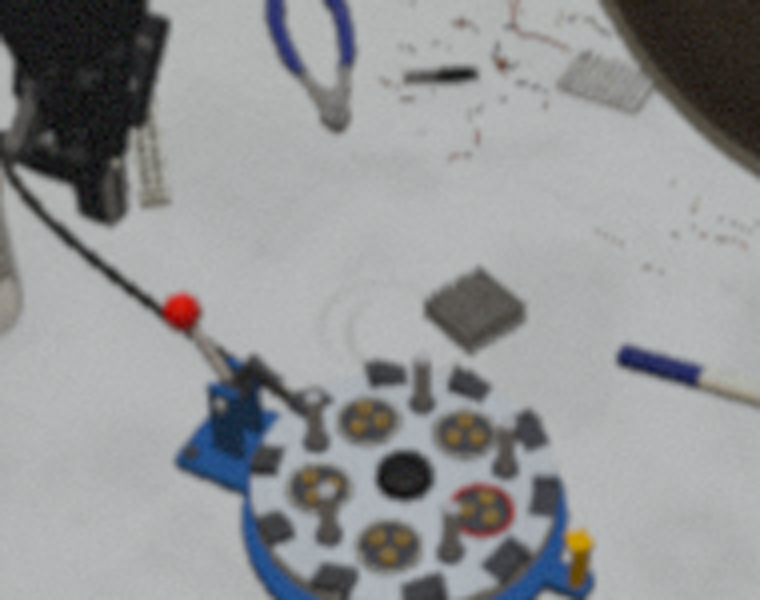

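View pics/top11.png

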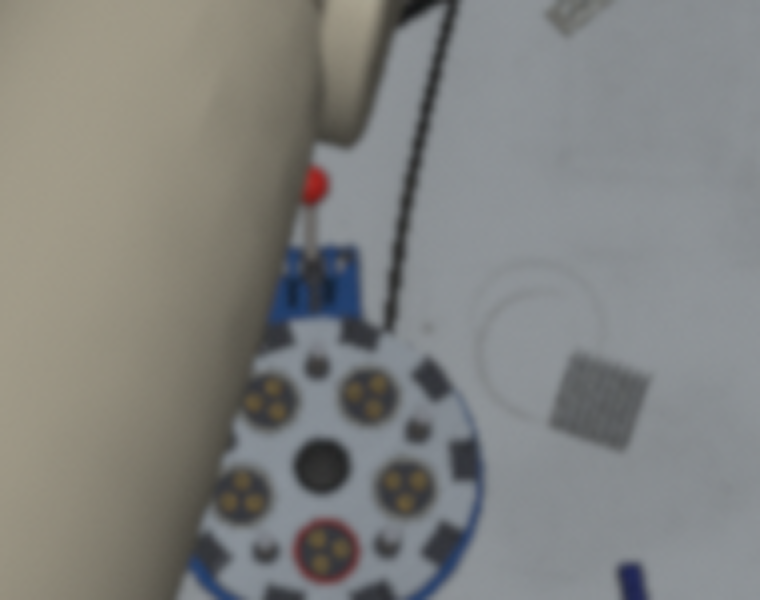

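Run:
```python
from h import *
print(topl('scene',(225.1,177.4),.102), topl('top',(220+310/4-.4,80+185/4-.4),.102))
```

```text
[ 0.62820937 -0.06817967  0.102     ] [ 0.62790623 -0.06897281  0.102     ]
```

{"op": "servo_tool", "data": {"motion": [[[0, -1, -20], [0, 0, 0]], [[0, -1, -25], [0, 0, 0]], [[0, 0, -15], [0, 0, 0]], [[0, 0, -5], [0, 0, 0]], [[-5, 0, 0], [0, 0, 0]], [[-5, 0, 0], [0, 0, 0]], [[-5, 0, 0], [0, 0, 0]], [[-5, 0, 0], [0, 0, 0]], [[-5, 0, 0], [0, 0, 0]]]}}

```text
time: 14.28
tool_pos: [0.6441, -0.0684, 0.1188]
tool_rot: [3.141, 0.065, 0.002]
force: [0.7, -0.0, 0.8]
grip_width: -0.0005
```

Run:
```python
from h import *
s=env.state(); print(s['time'],s['tool_pos'],s['tool_rot'],s['force'])
for c,b in (('scene',(180,100)),):
    im=imaging.camera(c)
    cv2.imwrite(f'pics/{c}12.png',cv2.resize(im[b[1]:b[1]+150,b[0]:b[0]+190],None,fx=4,fy=4,interpolation=cv2.INTER_CUBIC))
```

```text
14.275 [ 0.64405028 -0.06841455  0.11882881] [3.14064813e+00 6.50105464e-02 1.96276414e-03] [ 0.71349104 -0.04050514  0.77263445]
```

View pics/scene12.png

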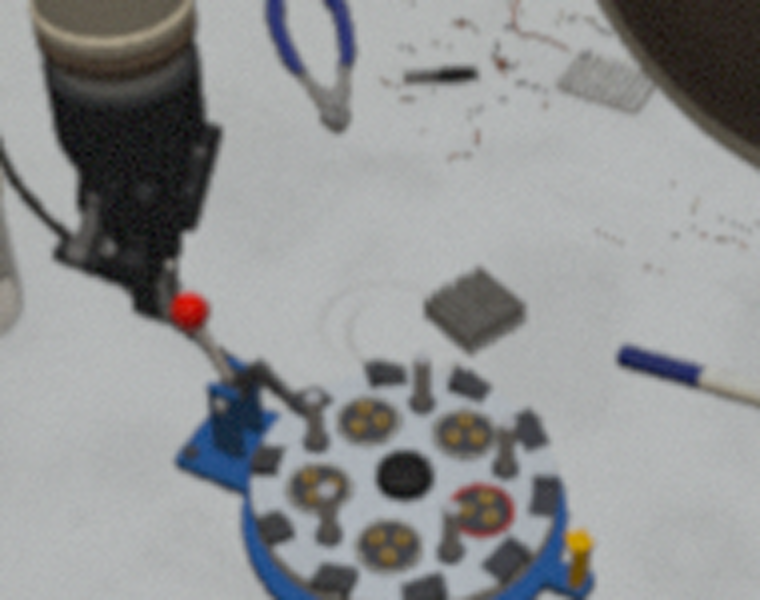

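{"op": "servo_tool", "data": {"motion": [[[-4, 0, 0], [0, 0, 0]], [[-4, 0, 0], [0, 0, 0]], [[-4, 0, 0], [0, 0, 0]], [[-3, 0, 0], [0, 0, 0]], [[-3, 0, 0], [0, 0, 0]], [[-3, 0, 0], [0, 0, 0]], [[-3, 0, 0], [0, 0, 0]], [[0, 0, 0], [0, 0, 0]], [[0, 0, 0], [0, 0, 0]]]}}

```text
time: 15.45
tool_pos: [0.62, -0.0684, 0.1183]
tool_rot: [3.141, 0.065, 0.0]
force: [-0.0, 0.2, -0.4]
grip_width: 0.0002
```

Run:
```python
from h import *
s=env.state(); print(s['time'],s['tool_pos'],s['tool_rot'],s['force'])
for c,b in (('scene',(180,100)),):
    im=imaging.camera(c)
    cv2.imwrite(f'pics/{c}13.png',cv2.resize(im[b[1]:b[1]+150,b[0]:b[0]+190],None,fx=4,fy=4,interpolation=cv2.INTER_CUBIC))
```

```text
15.45 [ 0.62003579 -0.06838067  0.11833602] [3.14091113e+00 6.48303733e-02 1.76107655e-04] [-0.03392088  0.21114433 -0.36096814]
```

View pics/scene13.png

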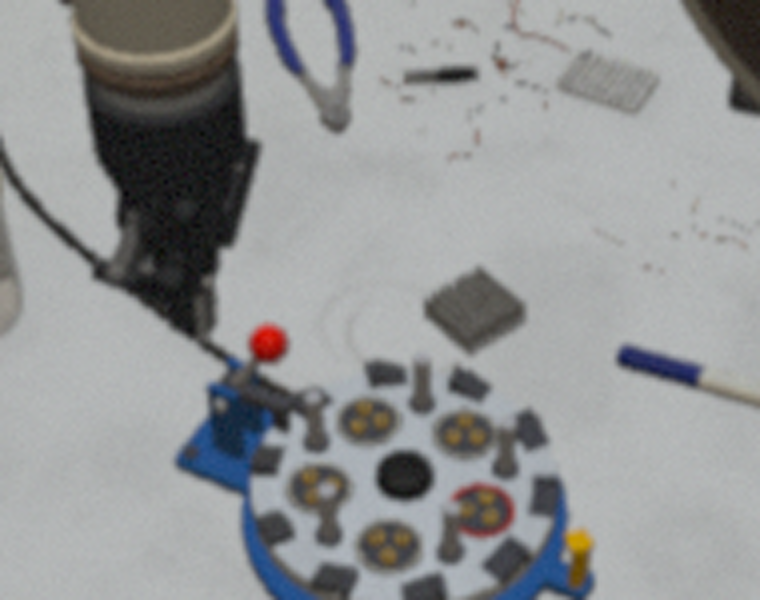

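{"op": "servo_tool", "data": {"motion": [[[12, 0, 0], [0, 0, 0]], [[15, 0, 15], [0, 0, 0]], [[0, 0, 35], [0, 0, 0]], [[-20, 0, 30], [0, 0, 0]], [[-40, 0, 10], [0, 0, 0]], [[-45, 0, 0], [0, 0, 0]], [[-45, -5, 0], [0, 0, 0]], [[-30, -3, 0], [0, 0, 0]], [[0, 0, 0], [0, 0, 0]], [[0, 0, 0], [0, 0, 0]]]}}

```text
time: 16.75
tool_pos: [0.4682, -0.0766, 0.2089]
tool_rot: [3.14, 0.065, 0.003]
force: [-0.7, -0.2, -0.3]
grip_width: 0.0001
```

Run:
```python
from h import *
s=env.state(); print(s['time'],s['tool_pos'],s['tool_rot'],s['force'])
def ball(im):
    h=cv2.cvtColor(im,cv2.COLOR_BGR2HSV); m=(((h[...,0]<8)|(h[...,0]>172))&(h[...,1]>170)&(h[...,2]>110)).astype(np.uint8)
    n,l,st,ce=cv2.connectedComponentsWithStats(m); i=1+np.argmax(st[1:,4]); return ce[i],st[i,4]
for c,b in (('scene',(180,100)),('wrist',None)):
    im=imaging.camera(c); print(c,ball(im))
    if b: cv2.imwrite(f'pics/{c}14.png',cv2.resize(im[b[1]:b[1]+150,b[0]:b[0]+190],None,fx=4,fy=4,interpolation=cv2.INTER_CUBIC)); print('start',ball(cv2.imread('pics/scene0.png')))
    else: cv2.imwrite('pics/wrist14.png',im)
```

```text
16.75 [ 0.46815697 -0.07663765  0.20892043] [3.14043598e+00 6.47672466e-02 2.50513945e-03] [-0.70511782 -0.20658162 -0.26337631]
scene (array([246.57777778, 185.04444444]), np.int32(45))
start (array([246.54545455, 184.97727273]), np.int32(44))
wrist (array([280.28978008,  55.69987063]), np.int32(773))
```

View pics/wrist14.png

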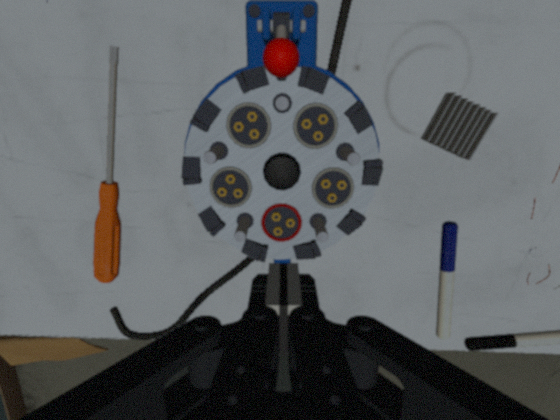

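View pics/scene14.png

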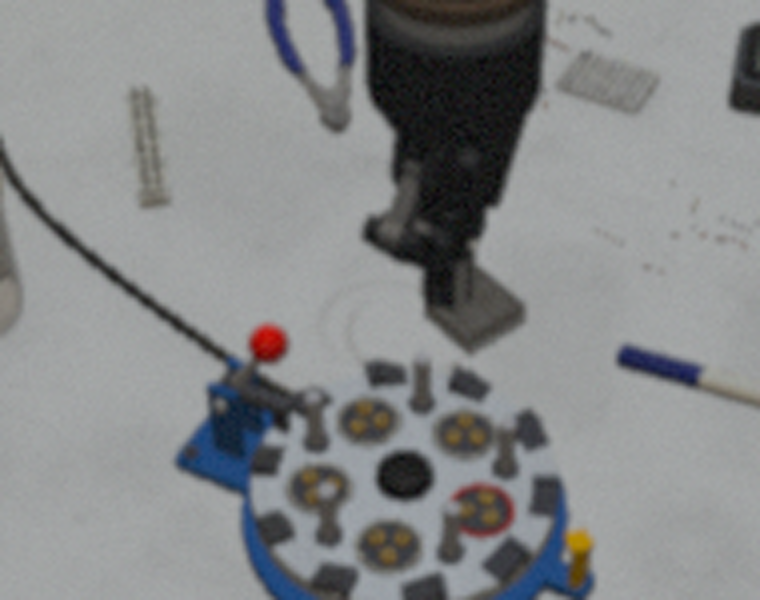

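The ball is back within 0.1 px of its start position in the scene view, so the pawl is fully down. The pocket is at the pointer and the arm is clear.

Run:
```python
from h import *
wheel([(282,222),(333,187),(315,125),(249,124),(231,186)],{1:(353,157),4:(241,240),0:(323,237),3:(209,158)})
print(env.state()['dq'].round(4) if hasattr(env.state()['dq'],'round') else env.state()['dq'])
ticket.close_job()
```

```text
center [491.5 -73.9] wheel 0.626 scale 1.002 rms mm 0.7360187629163666
[ 0.0004  0.0018  0.0055 -0.      0.0016 -0.0004]
the job is handed in; nothing more can be done
```

The wheel is back one notch with the pawl fully down, and I handed the job in at about 17 s of the 48 s allowed. I used only the closed fingertips. I tipped the lever outward until the pawl fell to fully lifted. Then I pushed peg 0 until the red-ringed pocket reached the pointer, and tipped the lever back so the pawl dropped.

**Wheel:** the last wrist picture gives an angle of 0.626 rad against the 0.628 target. This rests on a stand heading I could only measure to about 1 degree (0.02 rad).

**Pawl:** in the scene camera the ball is within 0.1 px of where it was at the start, when the pawl was down.

**Forces and clearance:** the wrist force readings I took stayed under about 2 N, and the arm was well clear of everything at hand-in. The screwdriver, heat sink and marker look undisturbed in the pictures, but I did not measure their positions again.

**Disagreement:** early on, the wrist camera placed the stand about 5 mm from where the fixed cameras did. I handled that by moving in small steps and looking again each time.

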